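# Hold the loaded wagon over the inspection mirror

### The arm

A 7-joint arm with a two-finger parallel gripper is mounted at the origin on the work surface. World frame = base frame: x ahead of the robot, y to its left, z up, the work surface at z = 0. Lengths are in m, angles in rad, forces in N, time in s.
With the tool pointing down it reaches from about 0.425 to 0.925 m from the base axis. Payload 6.8 kg.
Tool frame: the origin (TCP) lies on the centre line of the jaws, within the pads' length; the fingertips stand bot.tip_reach ahead of it and the grasp point (between the pads) lies 3 mm ahead of it (bot.tip_reach is the distance from the TCP to the fingertips, in m); z points along the fingers, y is the line along which they close (so a half turn about z gives the same grasp; the last joint's range is limited). The gripper opens to 85 mm and grips with 20 to 120 N. Pads are 22 mm wide; open, the fingers measure 114 mm over their backs; the gripper's body (76 mm by 85 mm) begins 54 mm behind the grasp point. The pads swing forward as they close: fully open they stand 13 mm farther back than shut.
Start: joints at [1.163, 0.477, 0.022, 1.555, -0.011, 1.109, -0.083], TCP at [0.199, -0.645, 0.253] pointing down, gripper open.
Joint ranges: [-2.96, 2.96], [-0.34, 2.1], [-1.41, 1.46], [0.24, 2.44], [-1.37, 4.51], [0.17, 1.92], [-2.96, 2.96]. Speed limits (rad/s): [2.39, 2.39, 3.14, 3.14, 3.14, 3.14, 3.14].

### API

Orientations are given as a unit quaternion [w, x, y, z].
In Python, from station import bot gives the robot as it stands.
- The arm moves only by the tool jog_arm, never from a script. Its argument "deltas" is a list of rows, each a list of 7 numbers: the shift along the world's x, y, z in m, then the turn, a rotation vector about the world's x, y, z in rad, then the opening, from 0 (shut) to 1 (fully open). In form: [[x, y, z, rx, ry, rz, grip], ...]. A call has 1 to 10 rows; each row shifts and turns the commanded pose from where the row before left it; what a row does not reach is not made up. A row lasts 1/10 s, in which the tool goes at most 50 mm and 8.59 degrees, less where a joint would pass 70% of its speed; a pose out of reach is approached as far as the arm can. A call with a gripper value outside its range is refused whole. The fingers move at their own pace and stop on an object; "newtons" is the grip in N (left out, the last holds). Time passes only in rows, so rows that do not move let the fingers close. It gives the time, the measured TCP pose, the force, the opening and the grip force at its end, in the units of the state.
- bot.get_obs(): the state, without advancing time (a new reading comes with each control period).
- bot.read_camera(name): name is "scene" or "top" or "wrist"; returns a dict with "img" (420x560x3 uint8, red, green, blue), "K" (3x3 intrinsics, pixels), "eye" and "attitude" of the camera in the world. Camera axes: x right, y down, z forward; pixel columns grow to the right and rows downward; lengths in m; the calibration is good to about 2 mm. A picture is of the moment at which its call begins. There is no depth.
- bot.hand_in(): hands the job in; it is judged then, once.
The state is a dict: "t": time; "q": joint angles; "joint_vel": joint speeds; "joint_torque": joint torques, N m; "eef_pos": TCP position; "tool_rot": TCP orientation; "contact_force": force on the tool from outside, world axes, zero at the start; "torque": the same for the moment, N m; "gripper_width": opening from 0.0 (shut) to 1.0 (fully open); "grasp_force": force on a finger pad.
Only numpy, scipy, OpenCV 4.12 (cv2) and the standard library are available. Lean on these libraries where they do the work, as an engineer would, in place of code of your own. Each camera call takes 0.05 s, during which the arm holds its last target. There are 200 camera calls.

### The job

The wagon that carries the two loose straw bales is to have its wheels looked at without unloading it: first turn the inspection mirror until its glass faces squarely out over the front edge of the layout, away from the robot, and lean it back to 45 degrees. Then lift the loaded wagon off its rails and carry it, level all the way so that the bales stay standing in it, and finish while holding it still and level in the gripper, centred over the mirror and lengthwise along it, with its wheels about 5 cm above the mirror's orange bar. Do not bump the mirror with the wagon, and leave the empty wagon, the tractor and the fir tree where they are.

Things in the scene. Friction and masses are not known exactly. Their poses are not given: they have to be found in the camera images.
- wagon_mid (a point): Red open wagon holding two straw bales, level on one of two sidings (an identical empty one is on the other). 160 mm long along its y (198 over buffers), 54 wide along x, flat sides 22 high. Point: its middle, half-way up the sides, evenly balanced; wheel bottoms (on the rail tops) 25 mm below it, floor 1 below. 41 mm above the board at the start. About 0.25 kg; wheels do not turn.
- bale_a_mid (a point): Centre of a yellow round straw bale, 36 mm diameter, 26 high, 15 g, standing loose on its flat end in the wagon, about 48 mm from the wagon's middle towards its -y end; its top 25 mm above wagon_mid. z axis up.
- bale_b_mid (a point): The same kind of bale, standing loose about 48 mm from the wagon's middle towards the wagon's +y end.
- empty_mid (a point): Middle of the empty red wagon on the other siding, same build as the loaded one. To be left alone.
- yard: Fixed grey ballast bed 250 x 440 x 8 mm, wood-edged, with the two short sidings, which run along its y axis 65 mm either side of its middle (130 mm apart), rail tops 16 mm high, buffer stops 38 mm high at both ends. Origin: centre of its underside.
- mirror_mid (a point): Middle of the mirror, on its tilt axle and its swivel axis, 90 mm above the board, straight over the middle of its fixed round foot (66 mm radius). Steel-framed glass 166 mm wide (along its y, the axle) x 84 high x 8 thick, in a dark steel fork 190 mm wide; the glass looks along its x.
- mirror_bar (a point): Middle of the orange round grab bar over the mirror's top edge: 10 mm thick, along the mirror's y, clear for 62 mm between its two legs and 28 mm above the frame. At swivel s, tilt t it lies at mirror_mid + 75 mm x (-sin t cos s, -sin t sin s, cos t) in world x, y, z. May be pinched from above and led; it can roll between the pads.
- mirror_swivel (a joint): Turn of the mirror about the vertical, rad. 0: glass faces squarely out over the layout's front edge (world +x, away from the robot); positive: counter-clockwise from above. Friction joint (0.08 N m), stays where left; stops at -1.6 and 1.6.
- mirror_tilt (a joint): Lean of the mirror, rad. 0: glass upright; positive: top leaning back so that the glass looks upwards; 0.785 is 45 degrees. Friction joint (0.06 N m), stays where left; stops at -0.1 and 1.3.
- tractor: Red model tractor, about 75 x 58 x 58 mm, loose on the board beyond the sidings. To be left alone. Origin: centre of its underside.
- fir_tree: Dark green model fir tree, 120 mm tall, 56 mm across, on a loose round foot, near the robot on its left. To be left alone. Origin: centre of its underside.
Mind the look-alikes: they are no part of the job. What is shaped like the part that bears bale_b_mid but blue or grey is not meant.

How it is judged:
By the outcome, as a careful person would: the job done as asked, in the order asked, and still so for the second after the job is handed in, while the arm keeps its last pose, push and grip.
It also fails if it takes over 72 s, if anything falls off the work surface, if the arm or the gripper's body presses on something with over 40 N, if the wrist force passes 120 N, or if a joint passes its speed limit or range.

## Working session

There is one attempt and no reset: what is moved stays moved. The work goes in short steps, Python scripts to look and compute and a tool call to move; the robot and the scene stay as the last step left them, time stands still between calls to the robot, and variables do not carry over. Pictures are saved under pics/ and viewed, at most 12 in all, crops included, and the job is handed in when it is done.

Besides the shell and the picture viewer there is one more tool, called after "Call:" as name([rows], argument=value, ...), one row to a line, values as JSON. jog_arm: Moves the arm, as the interface text tells. Its arguments: {"type":"object","properties":{"deltas":{"type":"array"},"newtons":{"type":"number"}},"required":["deltas"]}

```bash
mkdir -p pics
cat > h.py <<'E'
from station import bot
import numpy as np, cv2
from scipy.spatial.transform import Rotation as R
def look(n,f=None):
    c=bot.read_camera(n)
    if f: cv2.imwrite('pics/'+f,c['img'][:,:,::-1])
    return c
def rot(c):
    a=np.array(c['attitude'])
    return a if a.shape==(3,3) else R.from_quat(a,scalar_first=True).as_matrix()
def ray(c,u,v,z):
    d=rot(c)@np.linalg.inv(c['K'])@[u,v,1]; e=np.array(c['eye'])
    return e+d*(z-e[2])/d[2]
def proj(c,p):
    q=np.array(c['K'])@rot(c).T@(np.array(p)-c['eye']); return q[:2]/q[2]
E
python3 - <<'E'
from h import *
a=look('scene','s1.png');b=look('top','t1.png')
for c in(a,b):print(c['K'],c['eye'],c['attitude'])
o=bot.get_obs();print(o['eef_pos'],o['tool_rot'],o['contact_force'],bot.tip_reach)
E
```

```text
[[403.18943506   0.         279.8190184 ]
 [  0.         403.18943506 213.11663129]
 [  0.           0.           1.        ]] [ 1.21457402 -0.17965417  0.93451196] [-0.27546859  0.76163922  0.55332487 -0.19456191]
[[511.37900759   0.         282.18621173]
 [  0.         511.37900759 209.27493873]
 [  0.           0.           1.        ]] [0.34538039 0.06095897 1.23727046] [-0.0697044   0.70487256 -0.70220292  0.07215974]
[ 0.19917264 -0.64441874  0.25240364] [-8.20494447e-04  9.88785904e-01  1.49337622e-01 -1.94720288e-04] [ 0.57198992  0.39628142 -0.57608924] 0.022
```

View pics/s1.png

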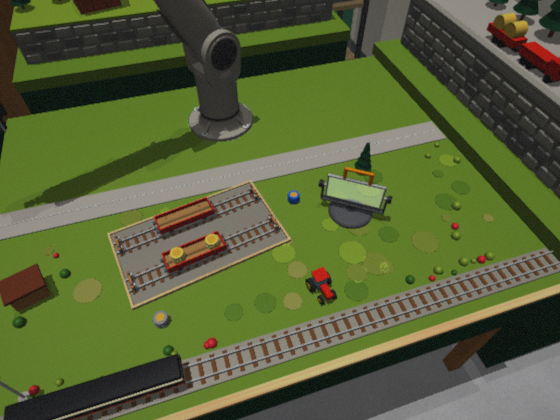

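View pics/t1.png

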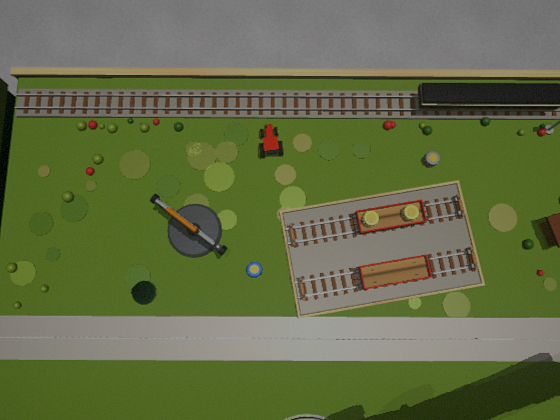

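The scene view shows the loaded wagon at (195,252) and the mirror at (355,195), with its orange bar at (358,172). In the top view the loaded wagon is at (391,217) with bales at (371,218) and (411,212), and the mirror is at (192,226) and turned. The tractor is at (270,141) and the tree at (143,292).

```bash
cat >> h.py <<'E'
def mask(c,kind,box):
    h=cv2.cvtColor(c['img'],cv2.COLOR_RGB2HSV).astype(int);H,S,V=h[...,0],h[...,1],h[...,2]
    m={'orange':(H>=8)&(H<=20)&(S>170)&(V>110),'yellow':(H>=20)&(H<=32)&(S>90)&(V>150),
       'red':((H<6)|(H>174))&(S>150)&(V>70)}[kind]
    k=np.zeros_like(m);x0,y0,x1,y1=box;k[y0:y1,x0:x1]=1
    m=(m&k).astype(np.uint8);return m
def rect(m): 
    ys,xs=np.nonzero(m);return cv2.minAreaRect(np.stack([xs,ys],1).astype(np.float32)),len(xs)
def tri(cs,ps):
    A=np.zeros((3,3));b=np.zeros(3)
    for c,p in zip(cs,ps):
        d=rot(c)@np.linalg.inv(c['K'])@[p[0],p[1],1];d/=np.linalg.norm(d);P=np.eye(3)-np.outer(d,d);A+=P;b+=P@c['eye']
    return np.linalg.solve(A,b)
E
python3 - <<'E'
from h import *
a=look('scene');b=look('top')
ra=rect(mask(a,'orange',(335,160,385,190)));rb=rect(mask(b,'orange',(145,190,230,255)))
print(ra,rb); print('bar',tri([a,b],[ra[0][0],rb[0][0]]))
for box in [(355,205,392,232),(392,200,425,228)]:
    m=mask(b,'yellow',box);(u,v),r=cv2.minEnclosingCircle(np.argwhere(m)[:,::-1].astype(np.float32));print('bale',u,v,r,ray(b,u,v,.066))
m=mask(b,'red',(352,190,430,240));r=rect(m);print(r,[ray(b,*p,.052).round(4) for p in cv2.boxPoints(r[0])])
for p in [(282,213),(459,182),(483,284),(300,315)]:print('yard',ray(b,*p,.008).round(3))
for p in [(155,199),(223,251)]: print('fork',ray(b,*p,.1).round(3))
print('foot',ray(b,194,230,.01),'tractor',ray(b,270,141,.03),'tree',ray(b,143,292,.06))
cv2.imwrite('pics/c1.png',np.hstack([cv2.resize(b['img'][180:270,140:240],(400,360),interpolation=2),cv2.resize(a['img'][150:240,310:410],(400,360),interpolation=2)])[:,:,::-1])
E
```

```text
(((359.1411437988281, 170.8647003173828), (28.85175132751465, 3.362421989440918), 12.52880859375), 93) (((180.87998962402344, 219.16000366210938), (35.99999237060547, 3.999999523162842), 36.869895935058594), 147)
bar [0.54143322 0.27357249 0.16610634]
bale 371.3999938964844 217.39999389648438 7.2471771240234375 [ 0.56553184 -0.15078716  0.066     ]
bale 411.536376953125 211.1454620361328 7.308855056762695 [ 0.58079688 -0.24515926  0.066     ]
(((390.95440673828125, 215.83546447753906), (22.903453826904297, 68.33656311035156), 80.21759033203125), 229) [array([ 0.585 , -0.1158,  0.052 ]), array([ 0.6138, -0.2768,  0.052 ]), array([ 0.5593, -0.2831,  0.052 ]), array([ 0.531 , -0.1236,  0.052 ])]
yard [0.586 0.058 0.008]
yard [ 0.667 -0.382  0.008]
yard [ 0.416 -0.423  0.008]
yard [0.342 0.014 0.008]
fork [0.6   0.347 0.1  ]
fork [0.481 0.189 0.1  ]
foot [0.54316067 0.27100746 0.01      ] tractor [0.76375084 0.08793541 0.03      ] tree [0.39206762 0.37286119 0.06      ]
```

View pics/c1.png

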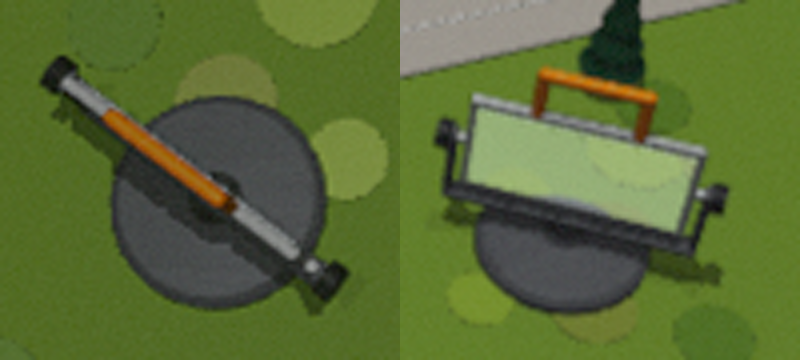

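Call:
jog_arm([
  [0.02,0.024,0.005,0,0,0,1],
  [0.03,0.036,0.005,0,0,0,1],
  [0.03,0.036,0.005,0,0,0,1],
  [0.03,0.036,0.005,0,0,0,1],
  [0.03,0.036,0.005,0,0,0.05,1],
  [0.03,0.036,0.005,0,0,0.1,1],
  [0.03,0.036,0,0,0,0.1,1],
  [0.03,0.036,0,0,0,0.1,1],
  [0.03,0.036,0,0,0,0.1,1],
  [0.03,0.036,0,0,0,0.1,1],
])

```text
t: 1.2
eef_pos: [0.4902, -0.2953, 0.2834]
tool_rot: [0.0, 0.91, 0.414, 0.0]
contact_force: [1.6, -1.2, -0.5]
gripper_width: 0.998
grasp_force: 0.0
```

Call:
jog_arm([
  [0.005,0.045,0,0,0,0.08,1],
  [0.005,0.045,0,0,0,0,1],
  [0.005,0.045,0,0,0,0,1],
  [0.005,0.045,0,0,0,0,1],
  [0.005,0.045,0,0,0,0,1],
  [0.005,0.045,0,0,0,0,1],
  [0.005,0.045,0,0,0,0,1],
  [0.005,0.045,0,0,0,0,1],
  [0.005,0.045,0,0,0,0,1],
  [0.005,0.045,0,0,0,0,1],
])

```text
t: 2.2
eef_pos: [0.5393, 0.1547, 0.2834]
tool_rot: [0.0, 0.894, 0.448, 0.0]
contact_force: [0.3, 0.0, -0.1]
gripper_width: 0.998
grasp_force: 0.0
```

Call:
jog_arm([
  [0,0.035,0,0,0,0,1],
  [0,0.035,0,0,0,0,1],
  [0,0.03,0,0,0,0,1],
  [0,0,0,0,0,0,1],
  [0,0,0,0,0,0,1],
])

```text
t: 2.7
eef_pos: [0.5391, 0.2535, 0.283]
tool_rot: [0.0, 0.894, 0.449, -0.0]
contact_force: [0.3, -0.2, -0.2]
gripper_width: 0.999
grasp_force: 0.0
```

Run:
```python
from h import *
o=bot.get_obs();print(o['eef_pos'])
c=look('wrist','w1.png');print(c['eye'],rot(c))
m=mask(c,'orange',(0,0,560,420));r=rect(m);print(r);P=[ray(c,*p,.165) for p in cv2.boxPoints(r[0])];print(ray(c,*r[0][0],.165),np.round(P,4))
```

```text
[0.53905319 0.25351428 0.2829541 ]
[0.5832641 0.3124488 0.4034762] [[ 8.02048044e-01 -5.71598575e-01 -1.73187769e-01]
 [-5.97258762e-01 -7.68049744e-01 -2.31044503e-01]
 [-9.52113194e-04  2.88746704e-01 -9.57405052e-01]]
(((388.1104736328125, 182.15225219726562), (261.992431640625, 86.7157974243164), 2.694283962249756), 726)
[0.6257733  0.21440479 0.165     ] [[0.5173 0.2544 0.165 ]
 [0.5645 0.3098 0.165 ]
 [0.7264 0.1773 0.165 ]
 [0.6934 0.1091 0.165 ]]
```

View pics/w1.png

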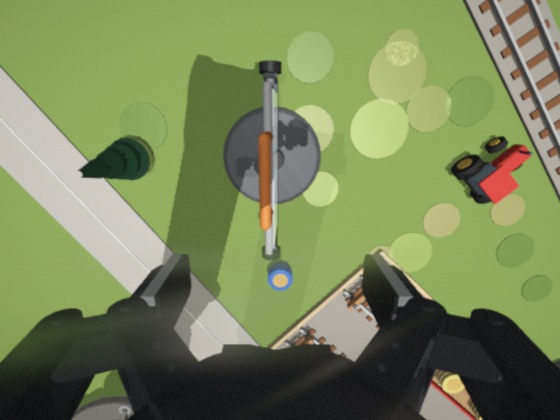

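The wrist view shows the orange bar from (266,133) to (265,228), the axle ends at (270,70) and (271,252), and the foot centred at (272,155). The glass edge is to the right of the bar, so the mirror leans back slightly.

Run:
```python
from h import *
c=look('wrist')
m=mask(c,'orange',(240,120,290,240));r=rect(m);print(r)
x=r[0][0][0]
p,q=ray(c,266,133,.165),ray(c,265,228,.165);print('bar',p,q,(p+q)/2,np.linalg.norm(p-q),np.arctan2(-(p-q)[0],(p-q)[1]))
p,q=ray(c,270,68,.10),ray(c,271,251,.10);print('axle',p,q,(p+q)/2,np.linalg.norm(p-q),np.arctan2(-(p-q)[0],(p-q)[1]))
print(ray(c,272,155,.01))
```

```text
(((263.01446533203125, 175.54147338867188), (87.07493591308594, 11.04060173034668), 89.20427703857422), 741)
bar [0.5690982  0.30509549 0.165     ] [0.51957834 0.2416608  0.165     ] [0.54433827 0.27337814 0.165     ] 0.08047469379479992 -0.6628261640799266
axle [0.60451015 0.34881754 0.1       ] [0.49055115 0.19643487 0.1       ] [0.54753065 0.27262621 0.1       ] 0.19028171679022376 -0.6421221352745111
[0.54864899 0.27366322 0.01      ]
```

Call:
jog_arm([
  [0.004,0.0195,0,0,0,0,1],
  [0,0,-0.02,0,0,0,0.8],
  [0,0,-0.03,0,0,0,0.6],
  [0,0,-0.03,0,0,0,0.6],
  [0,0,-0.02,0,0,0,0.6],
  [0,0,-0.01,0,0,0,0.6],
  [0,0,0,0,0,0,0.5],
], newtons=30)

```text
t: 3.5
eef_pos: [0.5431, 0.2709, 0.1721]
tool_rot: [0.0, 0.894, 0.448, -0.001]
contact_force: [0.6, -0.0, -0.2]
gripper_width: 0.5
grasp_force: 0.0
```

Call:
jog_arm([
  [0,0,0,0,0,0,0.3],
  [0,0,0,0,0,0,0.2],
  [0,0,0,0,0,0,0.1],
  [0,0,0,0,0,0,0],
  [0,0,0,0,0,0,0],
  [0,0,0,0,0,0,0],
  [0,0,0,0,0,0,0],
])

```text
t: 4.2
eef_pos: [0.544, 0.273, 0.1747]
tool_rot: [0.0, 0.894, 0.448, 0.001]
contact_force: [-1.4, -1.0, 6.8]
gripper_width: 0.104
grasp_force: 29.4
```

Run:
```python
from h import *
a=look('scene');b=look('top');w=look('wrist')
f=lambda i,x,y,s:cv2.resize(i[y:y+s,x:x+s],(260,260),interpolation=2)
cv2.imwrite('pics/g1.png',np.hstack([f(a['img'],310,150,90),f(b['img'],140,180,90),f(w['img'],140,0,420)])[:,:,::-1])
```

```text
(no output)
```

View pics/g1.png

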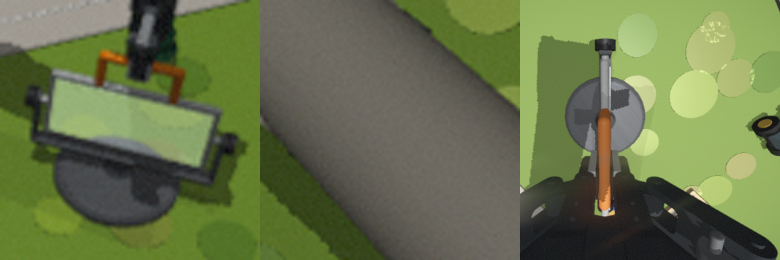

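The bar is pinched near the middle, between its legs. Next I swivel it to zero.

Call:
jog_arm([
  [0,0,0.002,0,0,0,0],
  [0,0,0,0,0,0.05,0],
  [0,0,0,0,0,0.1,0],
  [0,0,0,0,0,0.1,0],
  [0,0,0,0,0,0.1,0],
  [0,0,0,0,0,0.1,0],
  [0,0,0,0,0,0.1,0],
  [0,-0.001,0,0,0,0.06,0],
  [0,0,0,0,0,0.031,0],
  [0,0,0,0,0,0,0],
], newtons=60)

```text
t: 5.35
eef_pos: [0.5433, 0.2721, 0.1749]
tool_rot: [-0.0, 0.707, 0.707, 0.0]
contact_force: [1.4, 4.0, -6.5]
gripper_width: 0.087
grasp_force: 59.3
```

Run:
```python
from h import *
o=bot.get_obs();print(o['eef_pos'],o['contact_force'],o['torque'],R.from_quat(o['tool_rot'],scalar_first=True).as_matrix()[:,1])
w=look('wrist','w2.png')
```

```text
[0.54325049 0.27206816 0.17494153] [ 1.40282303  3.97190035 -6.4506187 ] [ 0.82086774 -0.50467975 -0.02013794] [ 9.99999962e-01  9.62336602e-05 -2.57924916e-04]
```

View pics/w2.png

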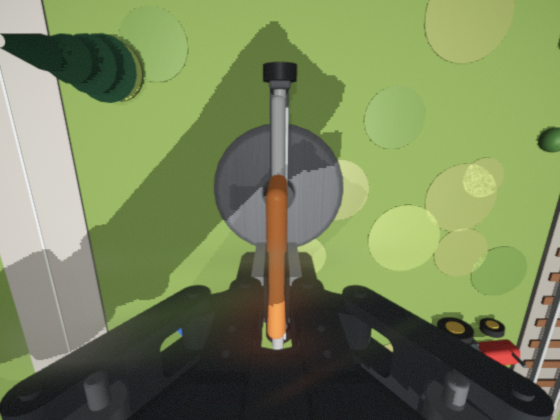

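The wrist view shows the bar running straight along the image column at x≈278, with the fork knob at (280,72), so the swivel is at about 0. Next I lean it back.

Call:
jog_arm([
  [0,0,0,0,0,0,0],
  [-0.006,0,-0.0005,0,0,0,0],
  [-0.0067,0,-0.001,0,0,0,0],
  [-0.0065,0,-0.0016,0,0,0,0],
  [-0.0064,0,-0.0022,0,0,0,0],
  [-0.0062,0,-0.0028,0,0,0,0],
  [-0.0058,0,-0.0034,0,0,0,0],
  [-0.005,0,-0.0033,0,0,0,0],
  [-0.0047,0,-0.0038,0,0,0,0],
  [-0.0035,0,-0.0034,0,0,0,0],
], newtons=25)

```text
t: 6.4
eef_pos: [0.4936, 0.2718, 0.154]
tool_rot: [0.001, 0.707, 0.707, 0.001]
contact_force: [6.8, 3.4, -3.8]
gripper_width: 0.087
grasp_force: 60.2
```

Call:
jog_arm([
  [0,0,0,0,0,0,0],
  [0,0,0,0,0,0,0],
])

```text
t: 6.6
eef_pos: [0.4928, 0.2716, 0.153]
tool_rot: [0.0, 0.707, 0.707, 0.0]
contact_force: [4.5, 2.4, -2.9]
gripper_width: 0.089
grasp_force: 60.4
```

Run:
```python
from h import *
o=bot.get_obs();print(o['eef_pos'],o['contact_force'],o['torque'])
w=look('wrist');a=look('scene')
f=lambda i,x,y,s,t:cv2.resize(i[y:y+s,x:x+t],(int(400*t/s),400),interpolation=2)
cv2.imwrite('pics/g2.png',np.hstack([f(a['img'],310,150,90,90),f(w['img'],140,0,420,400)])[:,:,::-1])
```

```text
[0.49281357 0.27157401 0.1530035 ] [ 4.49260183  2.4008877  -2.93762823] [ 0.65005686 -1.23375652  0.13868861]
```

View pics/g2.png

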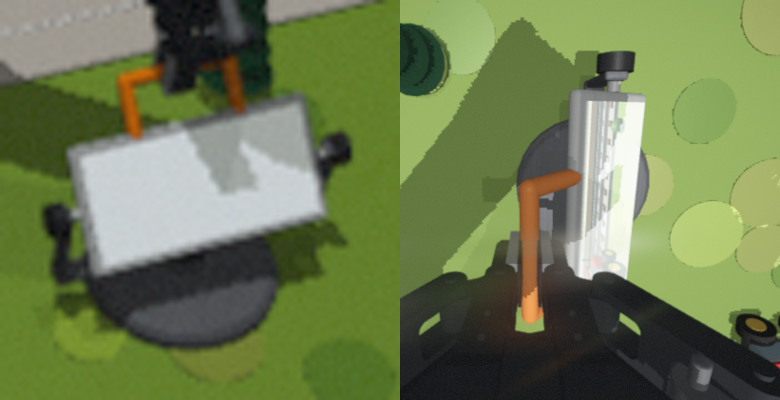

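The bar is leaned back and the grip looks clean: bar corner at (530,190) and frame edge at x≈575 in the wrist crop. I'll release gently, rise and measure.

Call:
jog_arm([
  [0,0,0,0,0,0,0.13],
  [0,0,0,0,0,0,0.2],
  [0,0,0,0,0,0,0.25],
  [0,0,0.01,0,0,0,0.25],
  [0,0,0.03,0,0,0,0.25],
  [0,0,0.05,0,0,0,0.3],
  [0,0,0.05,0,0,0,0.3],
  [0.04,-0.03,0,0,0,0,0.3],
  [0.02,-0.04,0,0,0,0,0.5],
  [0,0,0,0,0,0,0.5],
])

```text
t: 7.7
eef_pos: [0.5562, 0.1941, 0.2935]
tool_rot: [0.002, 0.711, 0.703, -0.001]
contact_force: [-0.2, 0.0, -0.7]
gripper_width: 0.502
grasp_force: 0.0
```

Run:
```python
from h import *
w=look('wrist','w3.png');a=look('scene');cv2.imwrite('pics/s3.png',a['img'][:,:,::-1])
import pickle;pickle.dump((a,w),open('aw.pkl','wb'))
for c,bx in((a,(330,155,400,240)),(w,(0,0,560,300))):
    m=mask(c,'orange',bx);print(rect(m))
f=lambda i,x,y,s,t:cv2.resize(i[y:y+s,x:x+t],(int(400*t/s),400),interpolation=2)
cv2.imwrite('pics/g3.png',np.hstack([f(a['img'],310,150,90,90),f(w['img'],140,0,420,420)])[:,:,::-1])
```

```text
(((350.76470947265625, 170.058837890625), (14.067066192626953, 26.678918838500977), 75.96376037597656), 103)
(((216.0198974609375, 106.01799011230469), (95.13130950927734, 39.96146774291992), 87.1014175415039), 910)
```

View pics/g3.png

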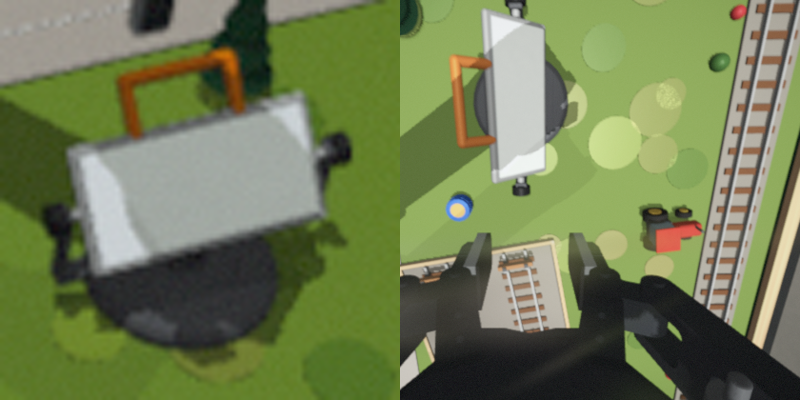

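Run:
```python
from h import *
import pickle
a,w=pickle.load(open('aw.pkl','rb'))
S=lambda x,y:(310+x/4.4444,150+y/4.4444); W=lambda x,y:(140+(x-400)*1.05,y*1.05)
pts={'t+':((303,95),(485,10)),'t-':((70,148),(493,183)),'b+':((323,213),(545,27)),'b-':((98,272),(545,170)),'bar+':((235,58),(457,60)),'bar-':((124,79),(464,143)),'knob+':((337,150),(516,5)),'knob-':((55,218),(521,190))}
P={k:tri([a,w],[S(*s),W(*v)]) for k,(s,v) in pts.items()}
for k in P:print(k,P[k].round(4))
T=(P['t+']+P['t-'])/2;B=(P['b+']+P['b-'])/2;d=T-B
print('mid',(T+B)/2,np.linalg.norm(d),'tilt',np.arctan2(-d[0],d[2]),'bar',(P['bar+']+P['bar-'])/2)
for k in('t','b','bar','knob'):
    e=P[k+'+']-P[k+'-'];print(k,'swivel',np.arctan2(-e[0],e[1]),np.linalg.norm(e))
b=(P['bar+']+P['bar-'])/2-(P['knob+']+P['knob-'])/2;print('tilt2',np.arctan2(-b[0],b[2]),np.linalg.norm(b),(P['knob+']+P['knob-'])/2)
```

```text
t+ [0.5169 0.3553 0.1166]
t- [0.5169 0.1914 0.1195]
b+ [0.5748 0.3527 0.0647]
b- [0.5759 0.1927 0.0643]
bar+ [0.4942 0.311  0.142 ]
bar- [0.4934 0.2365 0.1436]
knob+ [0.5454 0.3693 0.0889]
knob- [0.5454 0.1736 0.0893]
mid [0.54609538 0.27299531 0.09128604] 0.07926068072843694 tilt 0.8289543810724165 bar [0.49381877 0.27374124 0.14280555]
t swivel -6.071993967409476e-05 0.16392468291367757
b swivel 0.006776927499830086 0.159947872481314
bar swivel -0.010031138656847807 0.07454486910148854
knob swivel 0.0002566266242873577 0.1957017677074879
tilt2 0.7651124241572175 0.07448076050607454 [0.54538069 0.27143201 0.08910807]
```

The mirror measures at swivel ≈0 and tilt ≈0.79, with its middle at about (0.5457, 0.272). Now to the wagon.

Call:
jog_arm([
  [0,-0.025,0,0,0,0,0.7],
  [0.002,-0.045,0,0,0,0.03,1],
  [0.003,-0.048,0,0,0,0.03,1],
  [0.003,-0.048,0,0,0,0.03,1],
  [0.003,-0.048,0,0,0,0.03,1],
  [0.003,-0.048,0,0,0,0.03,1],
  [0.002,-0.048,0,0,0,0.02,1],
  [0.001,-0.048,0,0,0,0,1],
  [0,-0.04,0,0,0,0,1],
  [0,-0.025,0,0,0,0,1],
])

```text
t: 8.8
eef_pos: [0.569, -0.2236, 0.2934]
tool_rot: [-0.0, 0.645, 0.764, -0.0]
contact_force: [0.4, 1.7, 0.4]
gripper_width: 0.998
grasp_force: 0.0
```

Call:
jog_arm([
  [0,0,0,0,0,0,1],
  [0,0,0,0,0,0,1],
])

```text
t: 9.0
eef_pos: [0.5697, -0.2197, 0.2934]
tool_rot: [-0.0, 0.644, 0.765, 0.0]
contact_force: [-0.5, 0.5, -0.2]
gripper_width: 1.0
grasp_force: 0.0
```

Run:
```python
from h import *
o=bot.get_obs();print(o['eef_pos'],R.from_quat(o['tool_rot'],scalar_first=True).as_matrix()[:,1],o['contact_force'])
w=look('wrist','w4.png')
```

```text
[ 0.56968813 -0.2197446   0.29342791] [9.85357734e-01 1.70499570e-01 1.79691373e-04] [-0.51486883  0.54608594 -0.23781189]
```

View pics/w4.png

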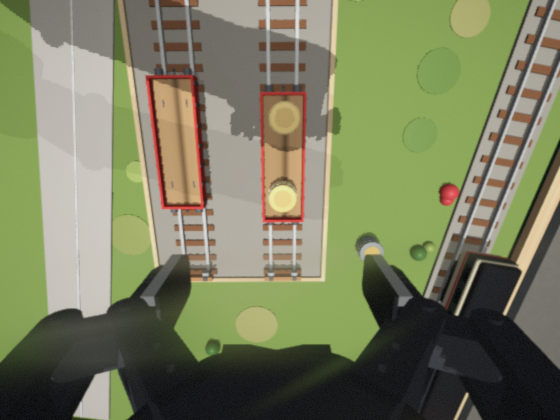

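The wrist view shows the loaded wagon's rim from (262,93)–(306,93) to (263,221)–(303,221). The bales are at (284,118) and (282,198), and the wagon is nearly parallel to the tool.

Run:
```python
from h import *
w=look('wrist')
P=[ray(w,*p,.052) for p in [(262,93),(306,93),(263,221),(303,221)]]
print(np.round(P,4),np.mean(P,0))
m=mask(w,'red',(250,80,315,230));r=rect(m)[0];B=[ray(w,*p,.052) for p in cv2.boxPoints(r)];print(r,np.round(B,4),ray(w,*r[0],.052))
for i,j in((0,2),(1,3)): d=P[i]-P[j];print(np.arctan2(-d[0],d[1]),np.linalg.norm(d))
print(ray(w,284,118,.066),ray(w,282,198,.066))
```

```text
[[ 0.5372 -0.1245  0.052 ]
 [ 0.5873 -0.1158  0.052 ]
 [ 0.5633 -0.2796  0.052 ]
 [ 0.615  -0.2707  0.052 ]] [ 0.57571281 -0.1976604   0.052     ]
((282.5, 157.5), (129.0, 45.0), 90.0) [[ 0.5349 -0.1249  0.052 ]
 [ 0.5862 -0.116   0.052 ]
 [ 0.6178 -0.2716  0.052 ]
 [ 0.5597 -0.2817  0.052 ]] [ 0.57377348 -0.19365056  0.052     ]
0.16689479220417042 0.15730748655629964
0.1765221100305906 0.15732157868473193
[ 0.56686148 -0.14744058  0.066     ] [ 0.5813562  -0.24081858  0.066     ]
```

Call:
jog_arm([
  [0.0043,0.0212,0,0,0,0,1],
  [0,0,-0.03,0,0,0,1],
  [0,0,-0.04,0,0,0,1],
  [0,0,-0.04,0,0,0,1],
  [0,0,-0.04,0,0,0,1],
  [0,0,-0.03,0,0,0,1],
  [0,0,-0.03,0,0,0,1],
  [0,0,-0.02,0,0,0,1],
  [0,0,-0.015,0,0,0,1],
  [0,0,0,0,0,0,1],
])

```text
t: 10.1
eef_pos: [0.573, -0.1984, 0.0468]
tool_rot: [-0.002, 0.644, 0.765, -0.0]
contact_force: [0.2, -0.4, -0.8]
gripper_width: 1.004
grasp_force: 0.0
```

Run:
```python
from h import *
o=bot.get_obs();print(o['eef_pos'],o['contact_force'])
w=look('wrist')
for bx in((200,0,400,420),):
    m=mask(w,'red',bx);ys,xs=np.nonzero(m);print(xs.min(),xs.max(),ys.min(),ys.max())
P=[ray(w,u,ys.min()+3,.052) for u in(xs.min(),xs.max())];print(P)
```

```text
[ 0.57296528 -0.19838942  0.0467529 ] [ 0.22884212 -0.35633871 -0.77861871]
207 350 101 353
[array([ 0.53451954, -0.12644046,  0.052     ]), array([ 0.58700041, -0.11735225,  0.052     ])]
```

Call:
jog_arm([
  [0.001,-0.001,0,0,0,0,0.9],
  [0,0,0,0,0,0,0.8],
  [0,0,0,0,0,0,0.72],
  [0,0,0,0,0,0,0.67],
  [0,0,0,0,0,0,0.62],
  [0,0,0,0,0,0,0.57],
  [0,0,0,0,0,0,0.5],
  [0,0,0,0,0,0,0.4],
  [0,0,0,0,0,0,0.4],
  [0,0,0,0,0,0,0.4],
], newtons=40)

```text
t: 11.15
eef_pos: [0.5754, -0.2014, 0.0491]
tool_rot: [0.001, 0.645, 0.764, 0.0]
contact_force: [-1.5, -0.2, 5.5]
gripper_width: 0.622
grasp_force: 41.0
```

Call:
jog_arm([
  [0,0,0.002,0,0,0,0.4],
  [0,0,0.004,0,0,0,0.4],
  [0,0,0.006,0,0,0,0.4],
  [0,0,0.008,0,0,0,0.4],
  [0,0,0.01,0,0,0,0.4],
  [0,0,0.01,0,0,0,0.4],
  [0,0,0.008,0,0,0,0.4],
  [0,0,0.006,0,0,0,0.4],
  [0,0,0.003,0,0,0,0.4],
  [0,0,0,0,0,0,0.4],
])

```text
t: 12.15
eef_pos: [0.575, -0.2013, 0.1058]
tool_rot: [0.0, 0.645, 0.765, 0.0]
contact_force: [-0.3, 0.5, -2.6]
gripper_width: 0.628
grasp_force: 42.5
```

Run:
```python
from h import *
o=bot.get_obs();print(o['eef_pos'],o['contact_force'],o['torque'],o['tool_rot'])
w=look('wrist');a=look('scene')
f=lambda i,x,y,s,t:cv2.resize(i[y:y+s,x:x+t],(int(300*t/s),300),interpolation=2)
cv2.imwrite('pics/g5.png',np.hstack([f(a['img'],130,200,90,120),f(w['img'],0,0,420,560)])[:,:,::-1])
```

```text
[ 0.57502747 -0.20130345  0.1057594 ] [-0.30563885  0.52104154 -2.61289319] [-0.02356909 -0.0649649  -0.06137134] [3.14815386e-04 6.44560590e-01 7.64553161e-01 1.00520940e-04]
```

View pics/g5.png

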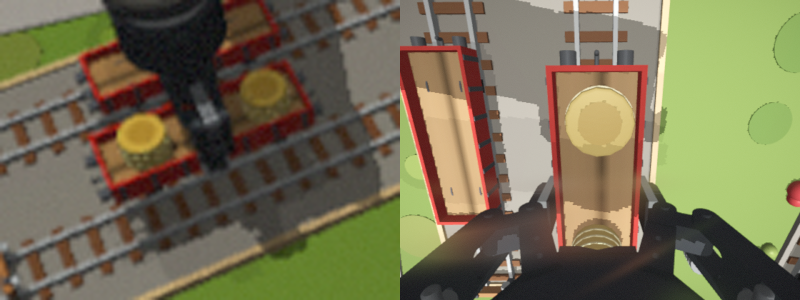

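Both bales stand in the lifted, level wagon, and the empty wagon is untouched. I carry it up and over gently.

Call:
jog_arm([
  [0,0,0.005,0,0,0,0.4],
  [0,0,0.01,0,0,0,0.4],
  [0,0,0.015,0,0,0,0.4],
  [0,0,0.02,0,0,0,0.4],
  [0,0,0.02,0,0,0,0.4],
  [0,0.003,0.02,0,0,0,0.4],
  [-0.001,0.006,0.02,0,0,-0.003,0.4],
  [-0.001,0.01,0.02,0,0,-0.006,0.4],
  [-0.001,0.014,0.016,0,0,-0.008,0.4],
  [-0.001,0.018,0.012,0,0,-0.008,0.4],
])

```text
t: 13.25
eef_pos: [0.5711, -0.1496, 0.2654]
tool_rot: [0.001, 0.655, 0.756, 0.0]
contact_force: [0.7, -0.5, -3.4]
gripper_width: 0.626
grasp_force: 42.6
```

Call:
jog_arm([
  [-0.001,0.02,0.008,0,0,-0.008,0.4],
  [-0.001,0.02,0.004,0,0,-0.008,0.4],
  [-0.001,0.02,0,0,0,-0.008,0.4],
  [-0.001,0.02,0,0,0,-0.008,0.4],
  [-0.001,0.02,0,0,0,-0.008,0.4],
  [-0.001,0.02,0,0,0,-0.008,0.4],
  [-0.001,0.02,0,0,0,-0.008,0.4],
  [-0.002,0.02,0,0,0,-0.008,0.4],
  [-0.002,0.02,0,0,0,-0.008,0.4],
  [-0.002,0.02,0,0,0,-0.008,0.4],
])

```text
t: 14.25
eef_pos: [0.557, 0.052, 0.2756]
tool_rot: [-0.0, 0.683, 0.73, -0.0]
contact_force: [0.4, -0.1, -3.3]
gripper_width: 0.622
grasp_force: 42.6
```

Call:
jog_arm([
  [-0.002,0.02,0,0,0,-0.008,0.4],
  [-0.002,0.02,0,0,0,-0.008,0.4],
  [-0.001,0.02,0,0,0,-0.008,0.4],
  [-0.001,0.02,0,0,0,-0.008,0.4],
  [-0.001,0.02,0,0,0,-0.008,0.4],
  [-0.001,0.018,0,0,0,-0.006,0.4],
  [-0.001,0.014,0,0,0,-0.004,0.4],
  [-0.001,0.01,0,0,0,-0.002,0.4],
  [-0.001,0.006,0,0,0,0,0.4],
  [0,0.003,0,0,0,0,0.4],
])

```text
t: 15.25
eef_pos: [0.5464, 0.2015, 0.2754]
tool_rot: [-0.0, 0.702, 0.712, -0.0]
contact_force: [0.3, -0.3, -3.7]
gripper_width: 0.62
grasp_force: 42.6
```

Call:
jog_arm([
  [0,0.004,0,0,0,-0.002,0.4],
  [0,0.008,0,0,0,-0.002,0.4],
  [0,0.012,0,0,0,-0.003,0.4],
  [0,0.014,0,0,0,-0.003,0.4],
  [0,0.012,0,0,0,-0.002,0.4],
  [0,0.01,0,0,0,-0.002,0.4],
  [0,0.007,0,0,0,0,0.4],
  [0,0.003,0,0,0,0,0.4],
  [0,0,0,0,0,0,0.4],
  [0,0,0,0,0,0,0.4],
])

```text
t: 16.25
eef_pos: [0.547, 0.2703, 0.2752]
tool_rot: [0.0, 0.708, 0.707, -0.0]
contact_force: [-0.3, -0.0, -3.1]
gripper_width: 0.625
grasp_force: 42.6
```

Call:
jog_arm([
  [0,0,-0.003,0,0,0,0.4],
  [0,0,-0.006,0,0,0,0.4],
  [0,0,-0.008,0,0,0,0.4],
  [0,0,-0.008,0,0,0,0.4],
  [0,0,-0.006,0,0,0,0.4],
  [0,0,-0.004,0,0,0,0.4],
  [0,0,-0.002,0,0,0,0.4],
  [0,0,0,0,0,0,0.4],
  [0,0,0,0,0,0,0.4],
])

```text
t: 17.15
eef_pos: [0.547, 0.271, 0.2386]
tool_rot: [0.0, 0.707, 0.707, 0.0]
contact_force: [-0.1, 0.5, -2.6]
gripper_width: 0.627
grasp_force: 42.6
```

Run:
```python
from h import *
o=bot.get_obs();print(o['eef_pos'],o['contact_force'],o['torque'],R.from_quat(o['tool_rot'],scalar_first=True).as_matrix()[:,1])
w=look('wrist');a=look('scene')
f=lambda i,x,y,s,t:cv2.resize(i[y:y+s,x:x+t],(int(300*t/s),300),interpolation=2)
cv2.imwrite('pics/g6.png',np.hstack([f(a['img'],300,120,120,160),f(w['img'],0,0,420,560)])[:,:,::-1])
```

```text
[0.54700587 0.27095483 0.23860006] [-0.13350712  0.45914856 -2.58631491] [0.00775629 0.00895249 0.00308477] [ 9.99999433e-01 -9.54707913e-04  4.71464299e-04]
```

View pics/g6.png

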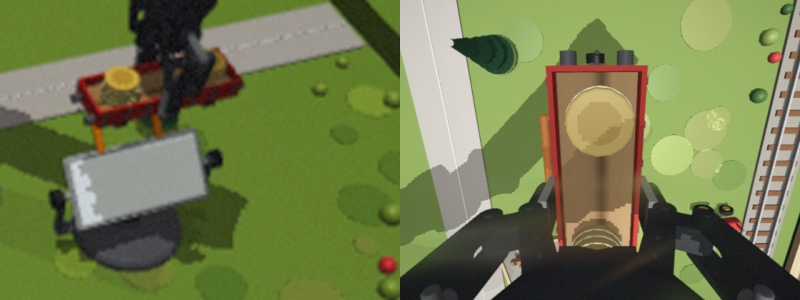

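Level, both bales standing and the mirror undisturbed. I make a small drop and check the centring.

Call:
jog_arm([
  [-0.001,0.0005,-0.002,0,0,0,0.4],
  [0,0,-0.003,0,0,0,0.4],
  [0,0,-0.002,0,0,0,0.4],
  [0,0,-0.001,0,0,0,0.4],
  [0,0,0,0,0,0,0.4],
  [0,0,0,0,0,0,0.4],
  [0,0,0,0,0,0,0.4],
])

```text
t: 17.95
eef_pos: [0.5459, 0.2713, 0.2304]
tool_rot: [0.0, 0.707, 0.707, 0.0]
contact_force: [0.6, -0.5, -2.7]
gripper_width: 0.621
grasp_force: 42.6
```

Run:
```python
from h import *
o=bot.get_obs();p=o['eef_pos'];print(p,np.abs(o['joint_vel']).max())
w=look('wrist');m=mask(w,'red',(195,0,360,240));ys,xs=np.nonzero(m);print(xs.min(),xs.max(),ys.min())
for u in(xs.min()+1,xs.max()-1):print(ray(w,u,ys.min()+1,p[2]-.008+.011))
a=look('scene');m=mask(a,'red',(320,130,405,180));r=rect(m)
top=r[0];print(r)
# predicted rim corners in the scene for the assumed pose
for c in [(.027,-.08,.011),(.027,.08,.011),(.027,-.08,-.011),(.027,.08,-.011)]:print(proj(a,np.array([p[0],p[1],p[2]-.008])+c).round(1))
ys,xs=np.nonzero(m);print('left',xs.min(),'right',xs.max())
for x in(340,345,385,390):print(x,ys[xs==x])
```

```text
[0.54590468 0.27134786 0.23040419] 0.0013970655072303364
205 345 91
[0.51991496 0.35322437 0.23340419]
[0.57167175 0.3531408  0.23340419]
(((363.0857238769531, 156.39442443847656), (20.26578712463379, 63.389007568359375), 77.7352294921875), 132)
[338.6 167.1]
[396.  153.9]
[337.6 173.4]
[394.  160.2]
left 331 right 395
340 [152 167]
345 [165 166]
385 [156]
390 [148 155]
```

```bash
python3 -c "
from station import bot
print(bot.hand_in())"
```

```text
the job is handed in; nothing more can be done
None
```

I handed the job in at about 18 s. The mirror faces the front edge, leaning back about 45°. The loaded wagon is held still and level, centred over it, with its wheels about 5 cm above the orange bar and both bales standing; I didn't touch the empty wagon, the tractor or the fir tree.

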